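# Open the latched gate of the compressor run-in guard

## Task

The two mini compressors in the clear run-in guard are done: press the red thumb lever down to lift the latch bar out of its catch, draw the gate out towards you with the lever held, and swing it wide open, about square to the guard's front or further, and leave it standing there with the bar dropped back down. The catch is set at a different height on every guard, so feel for the lift: press lightly until the bar meets the hood of the catch, do not force or jerk the lever or drag the bar against the catch, and do not fling the gate. Leave everything else on the bench where it is.

Things in the scene. Friction and masses are not known exactly. Their poses are not given: they have to be found in the camera images.
- guard: Bench guard of 20 mm aluminium profile with clear panels, open on top, 310 wide x 260 deep x 225 high (mm). Origin: on the table under the middle of the gate opening, in the mid-plane of the shut gate. Its x axis points into the guard (away from the gate's outside), y along the front towards the hinge post, z up.
- gate (a joint): Gate angle about its upright hinge, rad: 0 shut (starts here), grows as the free edge swings out towards the robot (clockwise from above); stop at 1.75. It stays where it is left (hinge friction about 0.12 N m). The gate is a 20 mm thick frame with a clear panel, 30 to 215 mm above the table, free edge 255 mm from the hinge.
- gate_hinge (a point): Point on the gate's hinge axis, 200 mm above the table; in the guard's frame at x 0, y +130 mm. Turns with the gate: its y axis points from the free edge to the hinge, -x out of the gate's outer face, which lies 10 mm in front of the hinge plane (the gate's mid-plane).
- gate_edge (a point): Point on top of the gate's free-edge upright, 245 mm from the hinge axis, 215 mm above the table. On the gate's outside, 110 mm from the hinge axis, a black D pull handle stands up to 54 mm off the hinge plane, 49 to 141 mm above the table, below the thumb lever.
- latch_bar (a joint): Angle of the latch bar, rad: 0 level (starts here, resting on its guide by its weight of about 2 N), grows as the nose rises, at most 0.40. Steel bar 16 mm high, 8 mm thick, on the gate's outside, pivoted 185 mm from the hinge axis, 170 mm above the table, 19 mm in front of the hinge plane; it reaches past the free edge into the catch.
- thumb_pad (a point): Middle of the top face of the red thumb pad, 182 mm above the table while the bar is down, 110 mm from the hinge axis, 48 mm in front of the hinge plane. Level pad, 30 mm wide along the gate, with a trough 50 mm long between the lever's blade (23 mm in front of the hinge plane) and the upturned outer end (73 mm), which stands 10 mm above the pad and can be pulled on.
- thumb_lever: The sprung lever under the thumb pad, fixed to the latch bar; origin on the bar's pivot, 75 mm from the pad's middle. Pressing the pad down (5 to 26 mm) raises the bar's nose: 1 to 4 N lifts it freely; once the bar meets the hood of the catch the force rises by about 5 to 7 N per mm. Over 18 N, even in a jerk, is too much.
- catch: Slotted plate on the front of the latch post; origin 275 mm from the hinge axis, 175 mm above the table, fixed. A yellow jaw, 6 mm wide, is clamped in its slots up to 12 mm above or below the middle setting (not told, this entry is the plate): a front lip keeps the bar from swinging out, a hood stands over it. Over 18 N, even in a jerk, on plate or jaw is too much.
- unit_near: Bystander: purple mini compressor, 46 mm wide, 112 mm high, standing by the latch post. Origin at its foot.
- unit_left: Bystander: purple mini compressor, 46 mm wide, 112 mm high. Origin at its foot.
- airbrush_left: Bystander: airbrush 150 mm long, lying. Origin under its middle.
- airbrush_right: Bystander: airbrush 150 mm long, lying. Origin under its middle.
- dropper: Bystander: clear bottle 48 mm wide, 110 mm high, red cap. Origin at its foot.
- fittings_bin: Bystander: blue open bin 100 x 140 x 50 mm. Origin at its foot.
- hose_tee: Bystander: brass hose tee standing, 50 mm high. Origin at its foot.
- catch_mid (a point): Point on the catch plate level with the bar's pivot, 90 mm from it. Here, at the jaw's middle setting, the bar must rise 15 mm to clear the lip and meets the hood some 3 mm higher; both shift with the jaw, and between lip and hood there is only 2 to 5 mm to spare. The bar is out of the jaw once it has come about 20 mm towards the robot.

How it is judged:
On the way, in this order (a step that is already met when the one before it is completed fails the run):
1. the thumb lever has been pressed and has raised the latch bar with the gate still shut (value of joint latch_bar above 0.06 rad and value of joint gate below 0.08 rad and contact force between the fingers and thumb_lever above 0.5 N), for 0.1 s.
2. the gate has been drawn clear of the catch (value of joint gate above 0.2 rad), for 0.1 s.
At the end, for the whole second after the job is handed in: The gate stands open at 1.4 rad (80 degrees) or more, at rest, with the latch bar down again (below 0.04 rad) (value of joint gate above 1.4 rad and value of joint latch_bar below 0.04 rad and velocity of joint gate between -0.05 and 0.05 rad/s); the robot touches nothing.
It fails at once if the thumb lever is forced (over 18 N) (contact force between thumb_lever and anything else above 18 N).
It fails at once if the catch is forced or the bar dragged against it (over 18 N) (contact force between catch and anything else above 18 N).
It fails at once if the gate is flung (over 2 rad/s) (velocity of joint gate above 2 rad/s).
It fails at once if a bystander is pushed more than 20 mm (distance of any of unit_near, unit_left, airbrush_left, airbrush_right, dropper, fittings_bin, hose_tee from where it was at the start of the episode above 0.02 m).
It also fails if it takes over 54 s, if anything falls off the work surface, if the arm or the gripper's body presses on something with over 40 N, if the wrist force passes 120 N, or if a joint passes its speed limit or range.

## Robot

A 6-joint arm with a two-finger parallel gripper is mounted at the origin on the work surface. World frame = base frame: x ahead of the robot, y to its left, z up, the work surface at z = 0. Lengths are in m, angles in rad, forces in N, time in s.
With the tool pointing down it reaches from about 0.35 to 0.775 m from the base axis. Payload 5.5 kg.
Tool frame: the origin (TCP) lies on the centre line of the jaws, within the pads' length; the fingertips stand 11 mm ahead of it and the grasp point (between the pads) lies 8 mm behind it (env.nose_length is the distance from the TCP to the fingertips, in m); x points along the fingers, z is the direction in which the jaws open and shut, and the axes are right-handed (so a half turn about x gives the same grasp; the last joint's range is limited). The gripper opens to 85 mm and grips with 20 to 120 N. Pads are 22 mm wide; open, the fingers measure 114 mm over their backs; the gripper's body (76 mm by 85 mm) begins 54 mm behind the grasp point. The pads swing forward as they close: fully open they stand 13 mm farther back than shut.
Start: joints at [-0.14, 0.313, 0.046, 1.304, 0, 1.431], TCP at [0.575, -0, 0.205] pointing down, gripper open.
Joint ranges: [-2.76, 2.76], [-0.86, 1.69], [-1.03, 1.26], [-2.2, 2.34], [-1.47, 1.5], [-3.14, 3.14]. Speed limits (rad/s): [2.57, 2.57, 3.14, 3.14, 3.14, 3.14].

## Interface

Orientations are given as a unit quaternion [w, x, y, z].
In Python, from workcell import env gives the robot as it stands. The module is installed in compiled form; this text tells all that it offers.
- The arm moves only by the tool step_arm, never from a script. Its argument "moves" is a list that holds one entry, the list of rows, each a list of 7 numbers: the turn, a rotation vector about the tool's x, y, z in rad, then the shift along the tool's x, y, z in m, then the opening, from 0 (shut) to 1 (fully open). In form: [[[rx, ry, rz, tx, ty, tz, grip], ...]]. A call has 1 to 12 rows; each row is the pose to reach, as a shift and turn from the pose measured when the call began, along the tool's axes at that moment; what a row does not reach only later rows make up. A row lasts 1/10 s, in which the tool goes at most 50 mm and 8.59 degrees, less where a joint would pass 70% of its speed; a pose out of reach is approached as far as the arm can. A call with a gripper value outside its range is refused whole. The fingers move at their own pace and stop on an object; "force" is the grip in N (left out, the last holds). Time passes only in rows, so rows that repeat a pose let the fingers close. It gives the time, the measured TCP pose, the force and the opening at its end, in the units of the state.
- env.get_state(): the state, without advancing time (a new reading comes with each control period).
- env.read_camera(name): name is "scene" or "side" or "wrist"; returns (picture, depth): 420x560x3 uint8, red, green, blue; 420x560 float32, m along the optical axis (not along the pixel's ray), 0 where there is no reading.
- env.get_calibration(name): a dict with "mtx" (3x3 intrinsics, pixels), "distortion" ([k1, k2, p1, p2, k3] as OpenCV has them; the pictures are not rectified), "camera_from_world" (4x4, takes a point from world to camera coordinates); the wrist camera has in their place "T_tool_cam" (4x4, takes a point from camera to tool coordinates, whose origin is the TCP and whose axes are the tool frame's). Camera axes: x right, y down, z forward; pixel columns grow to the right and rows downward; lengths in m; the calibration is good to about 2 mm. A picture is of the moment at which its call begins: read the wrist's pose just before it. get_calibration takes no time and is no camera call.
- env.hand_in(): hands the job in, once; it reports no verdict.
Trained networks look in the newest picture that a camera, given by its name, has taken for a name from the list of things; names that differ only in an ending like _2 or _b are one class to them, and where a whole thing is asked for, a point or a joint stands for the part that bears it (a point fixed in the world has none). Each returns a list of dicts, best first, with "confidence" (0 to 1); they miss things now and then, are a little off and sometimes report something else, mostly with a low value. They report only what shows in the picture. A call takes as long as a camera call.
- env.boxes_of(camera, thing): "uv" ([column, row] in pixels, amid what is visible of it).
- env.silhouettes(camera, thing): "mask" (420x560 bool, what is visible of it) and "uv" ([column, row] in pixels, amid what is visible of it).
The state is a dict: "clock": time; "joint_pos": joint angles; "qvel": joint speeds; "tau": joint torques, N m; "tcp_pos": TCP position; "orientation": TCP orientation; "wrist_force": force on the tool from outside, world axes, zero at the start; "ft_torque": the same for the moment, N m; "finger_gap": finger opening in m.
Only numpy, scipy, OpenCV 4.12 (cv2) and the standard library are available. Lean on these libraries where they do the work, as an engineer would, in place of code of your own. Each camera call takes 0.05 s, during which the arm holds its last target.

## Working session

There is one attempt and no reset: what is moved stays moved. The work goes in short steps, Python scripts to look and compute and a tool call to move; the robot and the scene stay as the last step left them, time stands still between calls to the robot, and variables do not carry over. Pictures are saved under pics/ and viewed, and the job is handed in when it is done.

Besides the shell and the picture viewer there is one more tool, called as name(argument=value, ...) on one line, values as JSON. step_arm: Moves the arm, as the interface text tells. Its arguments: {"type":"object","properties":{"moves":{"type":"array","items":{"type":"array","items":{"type":"array","items":{"type":"number"}}}},"force":{"type":"number"}},"required":["moves"]}

```bash
mkdir -p pics; ls; python3 - <<'E'
from workcell import env
import cv2, numpy as np
s=env.get_state()
for k,v in s.items(): print(k,np.round(v,4))
for n in ["scene","side"]:
    p,d=env.read_camera(n); cv2.imwrite(f"pics/{n}0.png",p[:,:,::-1]); np.save(f"pics/{n}0.npy",d)
    c=env.get_calibration(n); print(n,c)
print(env.get_calibration("wrist"))
E
```

```text
pics
clock 0.0
joint_pos [-0.1396  0.314   0.045   1.3036 -0.      1.4312]
qvel [-0.001  -0.0003  0.0003 -0.0004  0.001   0.0007]
tau [-2.90000e-03 -4.80629e+01  2.98531e+01  1.95000e-02 -4.00000e-04
 -0.00000e+00]
tcp_pos [0.5744 0.     0.2036]
orientation [7.064e-01 1.000e-04 7.078e-01 1.000e-04]
wrist_force [-0.1739  0.1009  0.5599]
ft_torque [ 0.0346 -0.0108  0.0174]
finger_gap 0.0854
scene {'mtx': array([[499.85708226,   0.        , 280.23810977],
       [  0.        , 499.85708226, 206.86686285],
       [  0.        ,   0.        ,   1.        ]]), 'distortion': array([-0.00526574,  0.        ,  0.        ,  0.        ,  0.        ]), 'camera_from_world': array([[-0.83655758,  0.54755438, -0.01885773,  0.45693314],
       [ 0.41226225,  0.60644146, -0.67990337, -0.13358071],
       [-0.36084796, -0.57655265, -0.7330592 ,  2.12098821],
       [ 0.        ,  0.        ,  0.        ,  1.        ]])}
side {'mtx': array([[393.56228909,   0.        , 284.49045725],
       [  0.        , 393.56228909, 203.48533194],
       [  0.        ,   0.        ,   1.        ]]), 'distortion': ar
[... 240 characters left out ...]
77, -0.55834533,  1.32199363],
       [ 0.        ,  0.        ,  0.        ,  1.        ]])}
{'mtx': array([[303.58831957,   0.        , 280.78175613],
       [  0.        , 303.58831957, 206.64317614],
       [  0.        ,   0.        ,   1.        ]]), 'distortion': array([-0.06700088,  0.        ,  0.        ,  0.        ,  0.        ]), 'T_tool_cam': array([[-9.54317832e-04, -3.20187650e-01,  9.47353660e-01,
        -1.69588711e-01],
       [ 1.98954757e-04, -9.47354134e-01, -3.20187610e-01,
         8.25013254e-02],
       [ 9.99999525e-01, -1.17080229e-04,  9.67779800e-04,
         3.46677036e-04],
       [ 0.00000000e+00,  0.00000000e+00,  0.00000000e+00,
         1.00000000e+00]])}
```

View pics/scene0.png

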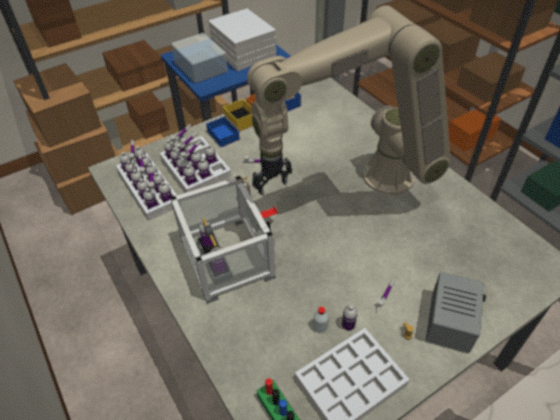

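View pics/side0.png

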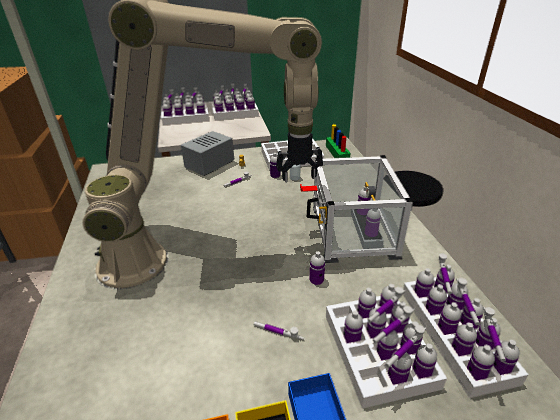

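```bash
cat > h.py <<'E'
from workcell import env
import cv2, numpy as np
def cam(n):
    c=env.get_calibration(n); return c
def world(n,uv,z,c=None,T=None):
    """uv Nx2, depth z N -> world"""
    c=c or env.get_calibration(n)
    uv=np.asarray(uv,float).reshape(-1,1,2); z=np.atleast_1d(z)
    u=cv2.undistortPoints(uv,c["mtx"],c["distortion"]).reshape(-1,2)
    P=np.c_[u*z[:,None],z]
    if T is None: T=np.linalg.inv(c["camera_from_world"])
    return P@T[:3,:3].T+T[:3,3]
def proj(n,P):
    c=env.get_calibration(n);M=c["camera_from_world"]
    r,_=cv2.Rodrigues(M[:3,:3]); return cv2.projectPoints(np.asarray(P,float).reshape(-1,1,3),r,M[:3,3],c["mtx"],c["distortion"])[0].reshape(-1,2)
def red(p):
    h=cv2.cvtColor(p,cv2.COLOR_RGB2HSV); return ((h[...,0]<6)|(h[...,0]>174))&(h[...,1]>170)&(h[...,2]>90)
E
python3 - <<'E'
from h import *
for n,(a,b,c,d) in {"scene":(160,170,290,310),"side":(280,140,420,300)}.items():
    p=cv2.imread(f"pics/{n}0.png"); D=np.load(f"pics/{n}0.npy")
    cr=p[b:d,a:c]; k=min(800/(c-a),600/(d-b)); cv2.imwrite(f"pics/{n}0c.png",cv2.resize(cr,None,fx=k,fy=k,interpolation=cv2.INTER_CUBIC)); print(n,k)
    m=red(p[:,:,::-1].copy()); m2=np.zeros_like(m); m2[b:d,a:c]=m[b:d,a:c]
    v,u=np.nonzero(m2&(D>0)); W=world(n,np.c_[u,v],D[v,u]); print(len(u),u.mean(),v.mean(),np.median(W,0),W.min(0),W.max(0))
    for t in ["unit_near","thumb_pad","gate_edge","catch","unit_left","dropper","airbrush_left","airbrush_right","hose_tee","fittings_bin"]:
        for q in env.boxes_of(n,t)[:2]:
            uu,vv=np.round(q["uv"]).astype(int); print(n,t,q["confidence"],uu,vv,np.round(world(n,[[uu,vv]],D[vv,uu]),3))
E
```

```text
scene 4.285714285714286
83 268.8313253012048 212.3012048192771 [0.61430139 0.03880263 0.18331767] [0.58717087 0.02147528 0.1770125 ] [0.64085868 0.06008458 0.19148247]
scene thumb_pad 0.48 268 214 [[0.624 0.048 0.188]]
scene gate_edge 0.93 252 215 [[ 0.661 -0.002  0.16 ]]
scene unit_left 0.81 349 319 [[0.597 0.477 0.071]]
scene dropper 0.8 320 322 [[0.68  0.435 0.07 ]]
scene airbrush_left 0.56 387 294 [[0.405 0.45  0.012]]
scene airbrush_right 0.57 250 215 [[ 0.654 -0.031  0.129]]
scene airbrush_right 0.53 247 160 [[ 0.448 -0.416  0.007]]
scene fittings_bin 0.83 222 129 [[ 0.434 -0.671  0.006]]
side 3.75
132 320.92424242424244 172.40151515151516 [0.63352931 0.04240062 0.18080409] [0.58853241 0.01606081 0.05141359] [0.93742402 0.52886377 0.19569144]
side unit_near 0.69 317 269 [[ 0.569 -0.242  0.067]]
side unit_near 0.59 296 172 [[0.667 0.397 0.04 ]]
side gate_edge 0.61 322 202 [[ 0.624 -0.099  0.209]]
side gate_edge 0.52 315 190 [[0.636 0.016 0.182]]
side catch 0.54 325 207 [[ 0.622 -0.134  0.213]]
side unit_left 0.53 273 168 [[0.573 0.445 0.047]]
side dropper 0.64 298 172 [[0.675 0.392 0.042]]
side dropper 0.35 314 199 [[0.639 0.031 0.135]]
side airbrush_left 0.68 317 398 [[ 0.466 -0.591  0.003]]
side airbrush_left 0.52 239 181 [[0.417 0.439 0.006]]
side airbrush_right 0.72 279 330 [[ 0.418 -0.393  0.016]]
side hose_tee 0.69 328 208 [[ 0.63  -0.141  0.213]]
side hose_tee 0.44 246 162 [[0.473 0.616 0.002]]
side fittings_bin 0.72 316 398 [[ 0.463 -0.59   0.003]]
```

View pics/scene0c.png

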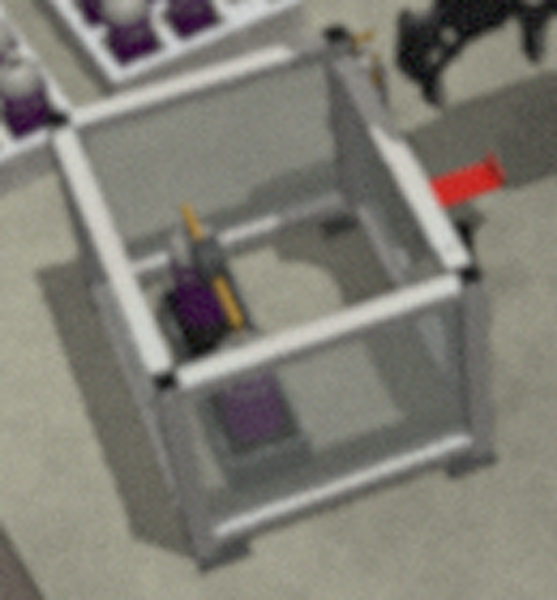

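View pics/side0c.png

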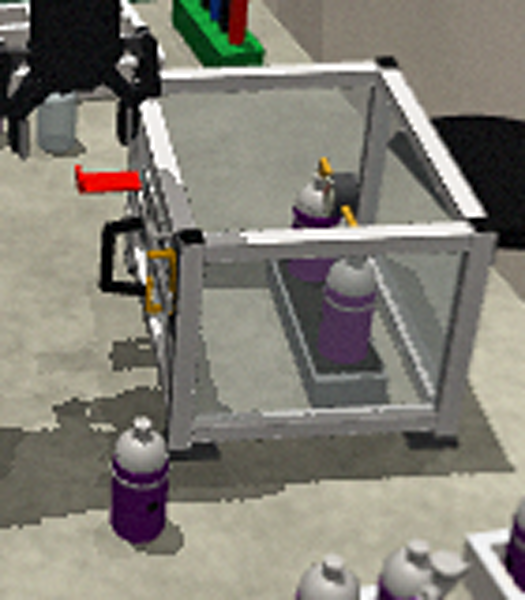

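```bash
cat >> h.py <<'E'
def ray_z(n,uv,z):
    A=world(n,uv,np.ones(len(uv))); c=env.get_calibration(n); o=np.linalg.inv(c["camera_from_world"])[:3,3]
    d=A-o; return o+d*((z-o[2])/d[:,2])[:,None]
E
python3 - <<'E'
from h import *
for n,L in {"scene":[(335,40), (467,265), (165,378), (60,120)],"side":[(190,237),(385,63),(480,222)]}.items():
    k,o=(4.2857,(160,170)) if n=="scene" else (3.75,(280,140))
    uv=np.array(L)/k+o; print(n,np.round(ray_z(n,uv,0.225),4).tolist())
E
```

```text
scene [[0.6398, -0.1257, 0.225], [0.6796, 0.1446, 0.225], [0.9193, 0.1118, 0.225], [0.8715, -0.1708, 0.225]]
side [[0.6396, -0.1342, 0.225], [0.9222, 0.1118, 0.225], [0.8773, -0.1698, 0.225]]
```

```bash
python3 - <<'E'
from h import *
print(env.nose_length)
s=env.get_state()
p,D=env.read_camera("wrist"); cv2.imwrite("pics/w0.png",p[:,:,::-1]); np.save("pics/w0.npy",D)
E
```

```text
0.011
```

View pics/w0.png

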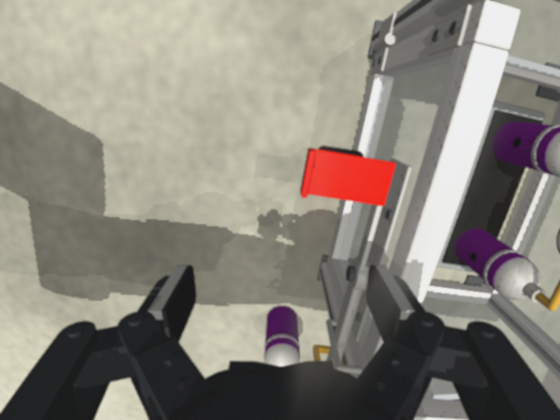

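```bash
cat >> h.py <<'E'
from scipy.spatial.transform import Rotation as Ro
def wristT(s):
    q=s["orientation"]; T=np.eye(4); T[:3,:3]=Ro.from_quat([q[1],q[2],q[3],q[0]]).as_matrix(); T[:3,3]=s["tcp_pos"]
    return T@env.get_calibration("wrist")["T_tool_cam"]
E
python3 - <<'E'
from h import *
s=env.get_state(); T=wristT(s); p=cv2.imread("pics/w0.png")[:,:,::-1].copy(); D=np.load("pics/w0.npy")
m=red(p)&(D>0); v,u=np.nonzero(m); W=world("wrist",np.c_[u,v],D[v,u],T=T)
print(len(u),W.mean(0),W.min(0),W.max(0),np.percentile(W[:,2],[5,25,50,75,95]))
top=W[(W[:,2]<np.median(W[:,2])+.004)]
r=cv2.minAreaRect((top[:,:2]*1000).astype(np.float32)); print(r,cv2.boxPoints(r))
hi=W[W[:,2]>np.median(W[:,2])+.005]; print("rim",len(hi),hi.mean(0) if len(hi) else 0)
# gate top bar white & post: points z in .205-.235
v,u=np.nonzero((D>0)&(np.arange(420)[:,None]<330)); A=world("wrist",np.c_[u,v],D[v,u],T=T)
for lo,hi_ in [(.208,.219),(.219,.232)]:
    k=(A[:,2]>lo)&(A[:,2]<hi_); print(lo,k.sum(),A[k].min(0),A[k].max(0)); r=cv2.minAreaRect((A[k,:2]*1000).astype(np.float32)); print(r,cv2.boxPoints(r).round(0).tolist())
E
```

```text
3862 [0.61862334 0.03818683 0.18266856] [0.58874739 0.01418355 0.06105769] [0.65570255 0.05666219 0.1940377 ] [0.18103705 0.18172558 0.18218691 0.18271439 0.19172048]
((624.6084594726562, 36.49150848388672), (31.8103084564209, 62.11539077758789), 77.06489562988281) [[590.77856   27.942142]
 [651.31775   14.037779]
 [658.43835   45.040874]
 [597.8992    58.945236]]
rim 319 [0.59218946 0.04301692 0.1918625 ]
0.208 11839 [ 0.64803501 -0.03627054  0.20800656] [0.7189475  0.13854451 0.21770685]
((671.579345703125, 57.16388702392578), (182.8842010498047, 43.32206344604492), 73.05757141113281) [[624.0, -24.0], [666.0, -37.0], [719.0, 138.0], [678.0, 151.0]]Traceback (most recent call last):
  File "<stdin>", line 11, in <module>
    return umr_minimum(a, axis, None, out, keepdims, initial, where)
ValueError: zero-size array to reduction operation minimum which has no identity
```

```bash
python3 - <<'E'
from h import *
s=env.get_state(); T=wristT(s); p=cv2.imread("pics/w0.png")[:,:,::-1].copy(); D=np.load("pics/w0.npy")
m=red(p)&(D>0); v,u=np.nonzero(m); W=world("wrist",np.c_[u,v],D[v,u],T=T)
k=(abs(W[:,2]-.182)<.003); P=W[k]; hi=W[(W[:,2]>.189)&(W[:,2]<.196)]
print(k.sum(),P[:,:2].mean(0),"rim",len(hi),hi.mean(0))
# long edges: for bins along x get y min/max
for x0 in np.arange(.595,.65,.005):
    q=P[abs(P[:,0]-x0)<.0025]
    if len(q): print(round(x0,3),len(q),np.round(np.percentile(q[:,1],[2,50,98]),4))
for y0 in np.arange(.02,.06,.006):
    q=P[abs(P[:,1]-y0)<.003]; h=hi[abs(hi[:,1]-y0)<.003]
    print("y",round(y0,3),np.round(np.percentile(q[:,0],[2,98]),4), np.round([h[:,0].min(),h[:,0].max()],4) if len(h) else '')
# gate top: bright pts at z ~.215
v,u=np.nonzero((D>0)&(np.arange(420)[:,None]<300)); A=world("wrist",np.c_[u,v],D[v,u],T=T)
k=abs(A[:,2]-.2145)<.003; A=A[k]
for y0 in np.arange(-.03,.16,.02):
    q=A[abs(A[:,1]-y0)<.004]
    if len(q): print("gate y",round(y0,3),len(q),np.round(np.percentile(q[:,0],[2,50,98]),4), np.round(np.median(q[:,2]),4))
E
```

```text
3527 [0.62090505 0.03778277] rim 318 [0.59218779 0.04297542 0.19187171]
0.595 144 [0.0271 0.0351 0.051 ]
0.6 342 [0.0267 0.0412 0.0552]
0.605 359 [0.0259 0.0411 0.0546]
0.61 348 [0.0251 0.04   0.0538]
0.615 344 [0.0242 0.0392 0.0531]
0.62 350 [0.0236 0.0383 0.0523]
0.625 341 [0.0227 0.0375 0.0515]
0.63 337 [0.0216 0.0359 0.0497]
0.635 329 [0.0206 0.0353 0.049 ]
0.64 337 [0.0195 0.0346 0.0484]
0.645 271 [0.0203 0.0366 0.0477]
0.65 25 [0.0382 0.0442 0.0473]
y 0.02 [0.6231 0.6448] 
y 0.026 [0.5955 0.6448] [0.5888 0.5914]
y 0.032 [0.5952 0.6457] [0.5887 0.5926]
y 0.038 [0.5958 0.6467] [0.5893 0.5937]
y 0.044 [0.597  0.6477] [0.5898 0.5948]
y 0.05 [0.5978 0.6445] [0.591  0.5957]
y 0.056 [0.5978 0.6156] [0.592  0.5962]
gate y -0.03 96 [0.6577 0.6628 0.6662] 0.2152
gate y -0.01 394 [0.6496 0.6587 0.6692] 0.2152
gate y 0.01 443 [0.6525 0.6618 0.6725] 0.2153
gate y 0.03 507 [0.6559 0.665  0.6757] 0.2151
gate y 0.05 548 [0.659  0.668  0.6789] 0.2152
gate y 0.07 607 [0.6621 0.6716 0.6821] 0.2152
gate y 0.09 653 [0.6657 0.6746 0.6853] 0.2152
gate y 0.11 693 [0.6689 0.6779 0.6884] 0.215
gate y 0.13 539 [0.6719 0.6793 0.6917] 0.2151
```

step_arm(moves=[[[0, 0, 0, -0.02, 0, 0, 0], [0, 0, 0, -0.04, 0, 0, 0], [0.08, 0, 0, -0.04, 0.02, 0.02, 0], [0.16, 0, 0, -0.04, 0.039, 0.0416, 0], [0.16, 0, 0, -0.04, 0.039, 0.0416, 0], [0.16, 0, 0, -0.04, 0.039, 0.0416, 0], [0.16, 0, 0, -0.04, 0.039, 0.0416, 0], [0.16, 0, 0, -0.04, 0.039, 0.0416, 0]]], force=40)

```text
clock: 1.95
tcp_pos: [0.6161, 0.0384, 0.2446]
orientation: [0.705, 0.057, 0.705, -0.057]
wrist_force: [0.3, 0.1, -0.2]
finger_gap: 0.0001
```

```bash
python3 - <<'E'
from h import *
s=env.get_state(); T=wristT(s)
p,D=env.read_camera("wrist"); cv2.imwrite("pics/w1.png",p[:,:,::-1])
m=red(p)&(D>0); v,u=np.nonzero(m); W=world("wrist",np.c_[u,v],D[v,u],T=T)
R=Ro.from_euler('z',-0.16).as_matrix(); L=(W-s["tcp_pos"])@R
k=abs(L[:,2]+s["tcp_pos"][2]-.182)<.003; print(k.sum(),np.round(np.percentile(L[k],[1,50,99],axis=0),4)); h=L[L[:,2]+s["tcp_pos"][2]>.188]; print(len(h),np.round(np.percentile(h,[1,50,99],axis=0),4))
E
```

```text
2230 [[-0.0219 -0.0142 -0.0642]
 [ 0.004   0.0005 -0.0626]
 [ 0.0308  0.0143 -0.061 ]]
148 [[-0.0251 -0.0136 -0.056 ]
 [-0.0234  0.0004 -0.0528]
 [-0.0221  0.0142 -0.0512]]
```

View pics/w1.png

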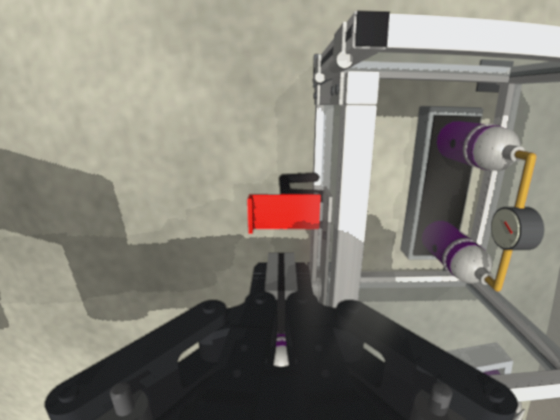

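step_arm(moves=[[[0, 0, 0, 0.015, 0, -0.003, 0], [0, 0, 0, 0.03, 0, -0.003, 0], [0, 0, 0, 0.04, 0, -0.003, 0], [0, 0, 0, 0.046, 0, -0.003, 0], [0, 0, 0, 0.046, 0, -0.003, 0], [0, 0, 0, 0.046, 0, -0.003, 0]]])

```text
clock: 2.6
tcp_pos: [0.6134, 0.0388, 0.1992]
orientation: [0.705, 0.057, 0.705, -0.057]
wrist_force: [-0.1, 0.0, 0.4]
finger_gap: 0.0
```

```bash
python3 - <<'E'
from h import *
s=env.get_state(); print(s["tcp_pos"],s["wrist_force"],s["ft_torque"])
E
```

```text
[0.61335405 0.03879232 0.19919366] [-0.07662923  0.03249477  0.40566036] [0.0038783  0.00955033 0.00370704]
```

step_arm(moves=[[[0, 0, 0, 0.002, 0, 0, 0], [0, 0, 0, 0.004, 0, 0, 0], [0, 0, 0, 0.006, 0, 0, 0], [0, 0, 0, 0.007, 0, 0, 0], [0, 0, 0, 0.008, 0, 0, 0], [0, 0, 0, 0.009, 0, 0, 0]]])

```text
clock: 3.2
tcp_pos: [0.6133, 0.0388, 0.1901]
orientation: [0.705, 0.057, 0.705, -0.057]
wrist_force: [-0.9, 0.5, 1.1]
finger_gap: 0.0001
```

step_arm(moves=[[[0, 0, 0, 0.0007, 0, 0, 0], [0, 0, 0, 0.0014, 0, 0, 0], [0, 0, 0, 0.0014, 0, 0, 0]]])

```text
clock: 3.5
tcp_pos: [0.6133, 0.0388, 0.1886]
orientation: [0.705, 0.057, 0.705, -0.057]
wrist_force: [-0.4, -0.1, -0.3]
finger_gap: 0.0
```

step_arm(moves=[[[0, 0, 0, 0.0007, 0, 0, 0], [0, 0, 0, 0.0014, 0, 0, 0], [0, 0, 0, 0.0014, 0, 0, 0]]])

```text
clock: 3.8
tcp_pos: [0.6132, 0.0388, 0.1871]
orientation: [0.705, 0.057, 0.705, -0.057]
wrist_force: [0.0, 0.5, 1.2]
finger_gap: -0.0001
```

step_arm(moves=[[[0, 0, 0, 0.0007, 0, 0, 0], [0, 0, 0, 0.0014, 0, 0, 0], [0, 0, 0, 0.0014, 0, 0, 0]]])

```text
clock: 4.1
tcp_pos: [0.6132, 0.0388, 0.1855]
orientation: [0.705, 0.057, 0.705, -0.057]
wrist_force: [-0.8, -0.1, 0.6]
finger_gap: -0.0004
```

```bash
python3 - <<'E'
from h import *
s=env.get_state(); print(s["tcp_pos"],s["wrist_force"],s["ft_torque"],s["tau"])
p,D=env.read_camera("side"); cv2.imwrite("pics/s1.png",cv2.resize(p[140:240,290:390,::-1],None,fx=6,fy=6,interpolation=cv2.INTER_CUBIC))
E
```

```text
[0.61315418 0.03882578 0.18551213] [-0.78735362 -0.1016525   0.62851013] [ 0.00072064 -0.01150926 -0.00786187] [ 4.07320931e-04 -5.26362133e+01  2.98642159e+01 -2.29692925e-02
 -3.95732786e-04 -2.74269576e-05]
```

View pics/s1.png

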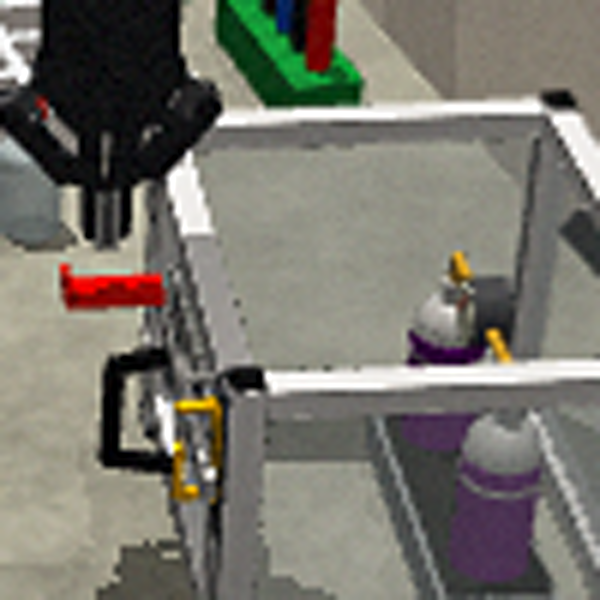

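```bash
python3 - <<'E'
from h import *
s=env.get_state(); 
R=Ro.from_euler('z',-0.16).as_matrix()
pts=[s["tcp_pos"]+np.array([0,0,-.011]), s["tcp_pos"]+np.array([0,0,0]),np.array([.621,.0382,.182])]
print((proj("side",pts)-[290,140])*6)
for n in ["side"]:
    p,D=env.read_camera(n); m=red(p); m[:,:280]=0;m[:180]=0;m[210:]=0;m[:,340:]=0
    v,u=np.nonzero(m&(D>0)); W=world(n,np.c_[u,v],D[v,u]); print(len(u),np.round(np.percentile(W,[2,50,98],axis=0),4))
    b=(p.max(2)<70); b[:165]=0;b[185:]=0;b[:,:295]=0;b[:,325:]=0
    v,u=np.nonzero(b&(D>0)); W=world(n,np.c_[u,v],D[v,u]); k=abs(W[:,1]-.039)<.05; print(np.round(np.percentile(W[k],[0,2,50,98],axis=0),4))
p,D=env.read_camera("wrist"); cv2.imwrite("pics/w2.png",p[:,:,::-1]); T=wristT(s)
m=red(p); v,u=np.nonzero(m&(D>0)); W=world("wrist",np.c_[u,v],D[v,u],T=T); print(len(u),np.round(np.percentile(W,[2,50,98],axis=0),4))
# finger tip depth
v,u=np.nonzero(D>0); W=world("wrist",np.c_[u,v],D[v,u],T=env.get_calibration("wrist")["T_tool_cam"])
k=(abs(W[:,1])<.014)&(abs(W[:,2])<.03)&(W[:,0]<.03)&(W[:,0]>-.05); print(k.sum(), np.round(np.percentile(W[k],[0,2,50,98,100],axis=0),4))
E
```

```text
[[100.35785084 295.58661977]
 [100.76362671 279.35379407]
 [114.01300438 283.4775225 ]]
81 [[0.589  0.0159 0.1792]
 [0.6167 0.035  0.1819]
 [0.6445 0.0517 0.1918]]
[[0.5696 0.0144 0.2051]
 [0.5745 0.0193 0.2186]
 [0.6103 0.0289 0.2625]
 [0.6496 0.0444 0.2792]]
3632 [[0.5918 0.0226 0.1807]
 [0.6206 0.0405 0.1821]
 [0.6463 0.0548 0.1922]]
4259 [[-0.05   -0.014  -0.0235]
 [-0.0486 -0.0126 -0.022 ]
 [ 0.0031  0.0058  0.0019]
 [ 0.0046  0.0136  0.0285]
 [ 0.0075  0.014   0.0299]]
```

View pics/w2.png

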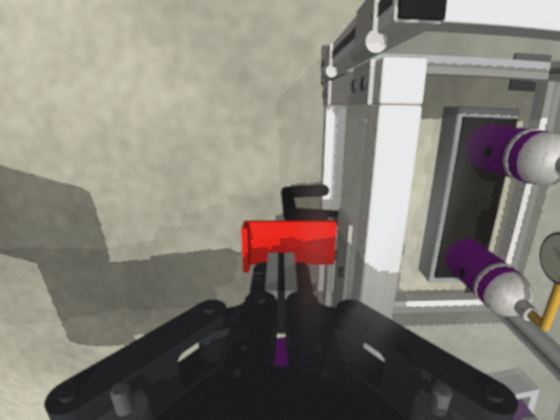

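```bash
python3 - <<'E'
from h import *
s=env.get_state(); print(s["tcp_pos"],s["finger_gap"],s["joint_pos"])
p,D=env.read_camera("wrist"); cv2.imwrite("pics/w2c.png",cv2.resize(p[210:390,200:360,::-1],None,fx=3.3,fy=3.3,interpolation=cv2.INTER_CUBIC))
T=env.get_calibration("wrist")["T_tool_cam"]
for (u,v) in [(270,262),(270,270),(270,280),(270,290),(283,256),(283,265),(283,275),(297,262),(297,270),(297,280),(297,300)]:
    print(u,v,p[v,u],D[v,u].round(4),world("wrist",[[u,v]],[D[v,u]],T=T).round(4))
p,D=env.read_camera("side"); cv2.imwrite("pics/s2c.png",cv2.resize(p[145:205,285:335,::-1],None,fx=10,fy=10,interpolation=cv2.INTER_NEAREST))
for v in range(160,192,2): print(v,[ (p[v,u].tolist(),world("side",[[u,v]],[D[v,u]])[0].round(3).tolist()) for u in [305,308,310]])
E
```

```text
[0.61322949 0.03880023 0.18565198] -0.00014389306080518806 [-6.73121902e-02  3.96102723e-01  1.19358159e-01  1.29390096e+00
 -1.25322581e-04  1.66404764e+00]
270 262 [97 97 94] 0.1448 [[-0.0409  0.0112 -0.0047]]
270 270 [97 97 94] 0.1373 [[-0.0487  0.0114 -0.0044]]
270 280 [94 94 91] 0.1303 [[-0.0563  0.0109 -0.0042]]
270 290 [95 94 92] 0.123 [[-0.0639  0.011  -0.004 ]]
283 256 [47 46 45] 0.1517 [[-0.0338  0.0106  0.0016]]
283 265 [41 41 40] 0.1421 [[-0.0437  0.0111  0.0015]]
283 275 [35 34 34] 0.132 [[-0.0541  0.0121  0.0014]]
297 262 [96 33 32] 0.1518 [[-0.0347  0.0077  0.0086]]
297 270 [44 37 36] 0.1444 [[-0.0425  0.0077  0.0082]]
297 280 [53 48 48] 0.1373 [[-0.0502  0.007   0.0078]]
297 300 [41 37 38] 0.1131 [[-0.0737  0.0132  0.0065]]
160 [([14, 18, 19], [0.599, 0.02, 0.3]), ([13, 13, 15], [0.612, 0.028, 0.294]), ([17, 14, 16], [0.617, 0.021, 0.297])]
162 [([13, 13, 13], [0.602, 0.027, 0.289]), ([36, 37, 39], [0.757, 0.519, 0.015]), ([14, 15, 17], [0.617, 0.023, 0.289])]
164 [([14, 17, 17], [0.601, 0.026, 0.282]), ([38, 37, 35], [0.617, 0.044, 0.27]), ([10, 10, 14], [0.616, 0.01
[... 894 characters left out ...]
, ([37, 39, 37], [0.613, 0.027, 0.218]), ([197, 190, 172], [0.727, 0.38, 0.0])]
182 [([180, 178, 157], [0.701, 0.368, 0.0]), ([179, 177, 152], [0.713, 0.364, 0.001]), ([176, 176, 152], [0.723, 0.365, -0.001])]
184 [([186, 187, 165], [0.697, 0.353, -0.001]), ([188, 190, 164], [0.707, 0.341, 0.005]), ([180, 182, 158], [0.719, 0.349, -0.001])]
186 [([231, 45, 36], [0.61, 0.05, 0.182]), ([245, 0, 0], [0.621, 0.049, 0.181]), ([245, 0, 0], [0.626, 0.045, 0.182])]
188 [([237, 14, 3], [0.607, 0.039, 0.181]), ([124, 6, 4], [0.615, 0.031, 0.184]), ([125, 11, 2], [0.624, 0.035, 0.18])]
190 [([140, 12, 7], [0.602, 0.023, 0.183]), ([137, 8, 8], [0.613, 0.023, 0.181]), ([123, 0, 0], [0.62, 0.022, 0.181])]
```

View pics/w2c.png

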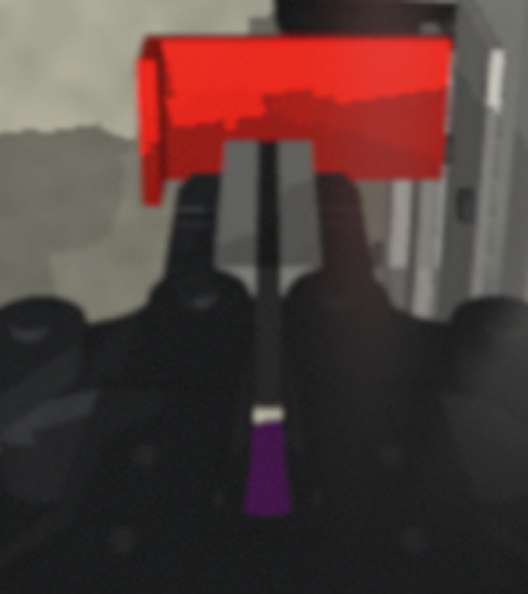

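View pics/s2c.png

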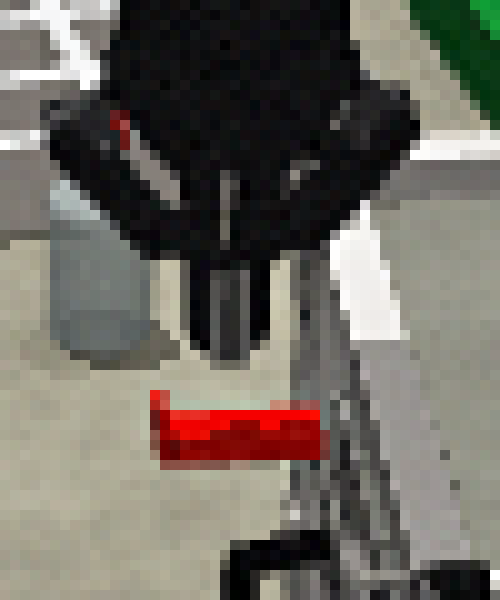

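step_arm(moves=[[[-0.14, 0, 0, -0.01, 0, 0, 0], [-0.28, 0, 0, -0.015, 0, 0, 0], [-0.42, 0, 0, -0.015, 0, 0, 0], [-0.56, 0, 0, -0.015, 0, 0, 0], [-0.7, 0, 0, -0.015, 0, 0, 0], [-0.84, 0, 0, -0.015, 0, 0, 0], [-0.98, 0, 0, -0.015, 0, 0, 0], [-1.12, 0, 0, -0.015, 0, 0, 0], [-1.26, 0, 0, -0.015, 0, 0, 0], [-1.4, 0, 0, -0.015, 0, 0, 0], [-1.54, 0, 0, -0.015, 0, 0, 0], [-1.571, 0, 0, -0.015, 0, 0, 0]]])

```text
clock: 5.55
tcp_pos: [0.6132, 0.0388, 0.2007]
orientation: [0.538, -0.459, 0.538, 0.459]
wrist_force: [1.0, 0.2, -0.4]
finger_gap: 0.0001
```

```bash
python3 - <<'E'
from h import *
s=env.get_state(); print(s["tcp_pos"],s["finger_gap"],s["joint_pos"],s["wrist_force"])
T0=env.get_calibration("wrist")["T_tool_cam"]
q=s["orientation"]; Rt=Ro.from_quat([q[1],q[2],q[3],q[0]]).as_matrix(); print(Rt.round(3))
for n in ["wrist","side","scene"]:
    p,D=env.read_camera(n); 
    if n=="wrist": W=world(n,np.argwhere(D>0)[:,::-1],D[D>0],T=wristT(s))
    else: W=world(n,np.argwhere(D>0)[:,::-1],D[D>0])
    c=p[D>0]; L=(W-s["tcp_pos"])@Rt
    k=(abs(L[:,1])<.07)&(abs(L[:,2])<.09)&(c.max(1)<110)&(L[:,0]<-.005)
    L=L[k]; print(n,len(L))
    for x0 in np.arange(-.14,-.01,.01):
        g=L[abs(L[:,0]-x0)<.005]
        if len(g): print(round(x0,3),len(g),"y",g[:,1].min().round(3),g[:,1].max().round(3),"z",g[:,2].min().round(3),g[:,2].max().round(3))
    if n=="wrist": cv2.imwrite("pics/w3.png",p[:,:,::-1])
    if n=="side": cv2.imwrite("pics/s3.png",cv2.resize(p[130:230,280:380,::-1],None,fx=6,fy=6,interpolation=cv2.INTER_CUBIC))
E
```

```text
[0.61324984 0.03881368 0.20073137] 7.474290603976769e-05 [-6.72945130e-02  3.92281363e-01  1.50455800e-01  1.32869006e+00
 -1.13049500e-04  8.94160808e-02] [ 0.99612265  0.20340383 -0.39776592]
[[ 0.    -0.988  0.156]
 [-0.     0.156  0.988]
 [-1.    -0.    -0.   ]]
wrist 42639
-0.13 172 y 0.019 0.021 z -0.018 0.019
-0.12 8323 y 0.003 0.021 z -0.061 0.062
-0.11 11557 y -0.01 0.019 z -0.062 0.062
-0.1 8944 y -0.012 0.018 z -0.055 0.055
-0.09 4771 y -0.011 0.017 z -0.048 0.048
-0.08 5506 y -0.012 0.014 z -0.039 0.04
-0.07 1471 y -0.014 0.014 z -0.031 0.031
-0.06 808 y -0.011 0.011 z -0.013 0.014
-0.05 630 y 0.006 0.012 z -0.014 0.013
-0.04 394 y 0.006 0.011 z -0.014 0.013
-0.03 50 y 0.006 0.011 z -0.012 0.011
side 4077
-0.14 31 y -0.018 0.018 z -0.048 0.009
-0.13 50 y -0.018 0.019 z -0.052 0.012
-0.12 49 y -0.018 0.018 z -0.066 0.007
-0.11 33 y -0.016 0.017 z -0.065 0.014
-0.1 25 y -0.013 0.017 z -0.056 0.018
-0.09 17 y -0.012 0.016 z -0.048 -0.014
-0.08 15 y -0.011 0.012 z -0.041 -0.004
-0.07 7 y -0.012 0.012 z -0.031 -0.002
-0.06 14 y -0.008 0.011 z -0.019 0.005
-0.05 19 y -0.008 0.011 z -0.015 0.006
-0.04 18 y -0.009 0.011 z -0.018 0.002
-0.03 7 y -0.009 0.008 z -0.014 -0.005
-0.02 1 y -0.043 -0.043 z -0.056 -0.056
scene 3059
-0.14 23 y -0.016 0.01 z 0.015 0.044
-0.13 35 y -0.018 0.02 z -0.005 0.054
-0.12 41 y -0.017 0.013 z -0.014 0.062
-0.11 27 y -0.015 0.017 z -0.016 0.061
-0.1 24 y -0.015 0.0 z -0.036 0.048
-0.09 14 y -0.012 0.005 z -0.04 0.038
-0.08 18 y -0.011 0.009 z -0.034 0.036
-0.07 7 y -0.011 -0.006 z -0.025 0.026
-0.06 6 y -0.011 -0.001 z -0.001 0.016
-0.05 12 y -0.008 0.01 z -0.004 0.017
-0.04 14 y -0.009 0.015 z -0.003 0.017
-0.03 5 y -0.008 0.013 z -0.005 0.009
```

View pics/w3.png

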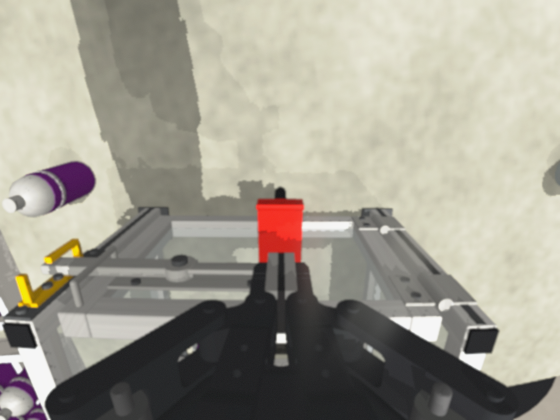

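View pics/s3.png

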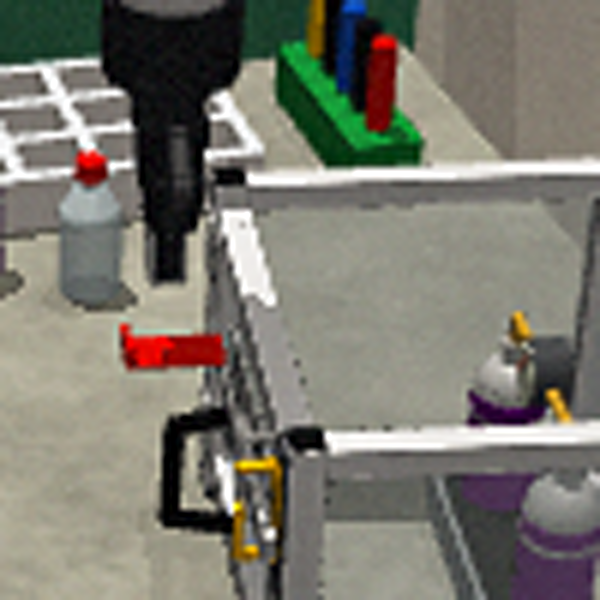

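step_arm(moves=[[[0, 0, 0, 0.015, 0.004, 0, 0], [0, 0, 0, 0.03, 0.004, 0, 0], [0, 0, 0, 0.038, 0.004, 0, 0], [0, 0, 0, 0.043, 0.004, 0, 0], [0, 0, 0, 0.043, 0.004, 0, 0]]])

```text
clock: 6.2
tcp_pos: [0.609, 0.0395, 0.1572]
orientation: [0.538, -0.458, 0.539, 0.458]
wrist_force: [0.3, -0.1, 0.8]
finger_gap: -0.0004
```

```bash
cat > look.py <<'E'
from h import *
import sys
n=sys.argv[1]
s=env.get_state(); print(s["tcp_pos"].round(4),s["wrist_force"].round(2))
T=wristT(s); p,D=env.read_camera("wrist"); cv2.imwrite(f"pics/w{n}.png",p[:,:,::-1])
q=s["orientation"]; Rt=Ro.from_quat([q[1],q[2],q[3],q[0]]).as_matrix()
m=red(p)&(D>0); v,u=np.nonzero(m); W=world("wrist",np.c_[u,v],D[v,u],T=T); L=(W-s["tcp_pos"])@Rt
print("red world z",np.percentile(W[:,2],[2,25,50,75,98]).round(4),"toolframe",np.percentile(L,[2,50,98],axis=0).round(4).tolist())
p,D=env.read_camera("side"); cv2.imwrite(f"pics/s{n}.png",cv2.resize(p[130:230,280:380,::-1],None,fx=6,fy=6,interpolation=cv2.INTER_CUBIC))
E
python3 look.py 4
```

```text
[0.609  0.0395 0.1572] [ 0.27 -0.15  0.76]
red world z [0.181  0.1823 0.1857 0.1915 0.193 ] toolframe [[-0.0358, 0.0021, -0.0144], [-0.0285, 0.017, -0.0017], [-0.0238, 0.0194, 0.013]]
```

View pics/w4.png

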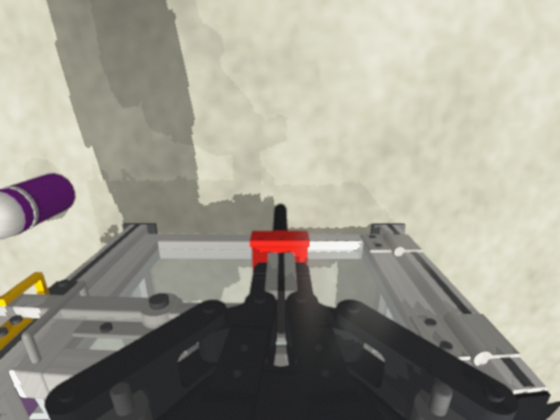

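View pics/s4.png

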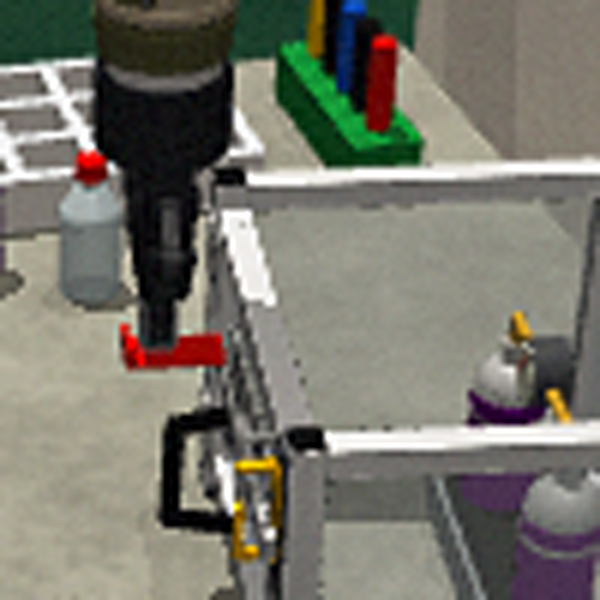

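step_arm(moves=[[[0, 0, 0, 0.001, 0, 0, 0], [0, 0, 0, 0.002, 0, 0, 0], [0, 0, 0, 0.003, 0, 0, 0], [0, 0, 0, 0.004, 0, 0, 0], [0, 0, 0, 0.005, 0, 0, 0], [0, 0, 0, 0.005, 0, 0, 0]]])

```text
clock: 6.9
tcp_pos: [0.6099, 0.0396, 0.1533]
orientation: [0.539, -0.458, 0.538, 0.458]
wrist_force: [0.3, 0.6, 1.0]
finger_gap: 0.0002
```

step_arm(moves=[[[0, 0, 0, 0.001, 0, 0, 0], [0, 0, 0, 0.002, 0, 0, 0], [0, 0, 0, 0.002, 0, 0, 0]]])

```text
clock: 7.2
tcp_pos: [0.6099, 0.0398, 0.1512]
orientation: [0.539, -0.458, 0.538, 0.458]
wrist_force: [-0.6, 1.6, 1.7]
finger_gap: 0.0002
```

step_arm(moves=[[[0, 0, 0, 0.0007, 0, 0, 0], [0, 0, 0, 0.0015, 0, 0, 0], [0, 0, 0, 0.0015, 0, 0, 0]]])

```text
clock: 7.5
tcp_pos: [0.6099, 0.0398, 0.1496]
orientation: [0.539, -0.458, 0.538, 0.458]
wrist_force: [-0.1, 2.5, 1.0]
finger_gap: -0.0
```

```bash
python3 look.py 5
```

```text
[0.6099 0.0398 0.1496] [-0.12  2.48  1.02]
red world z [0.1745 0.1765 0.1798 0.1854 0.1874] toolframe [[-0.0379, 0.0032, -0.014], [-0.0303, 0.0178, -0.0012], [-0.0249, 0.0202, 0.0132]]
```

View pics/w5.png

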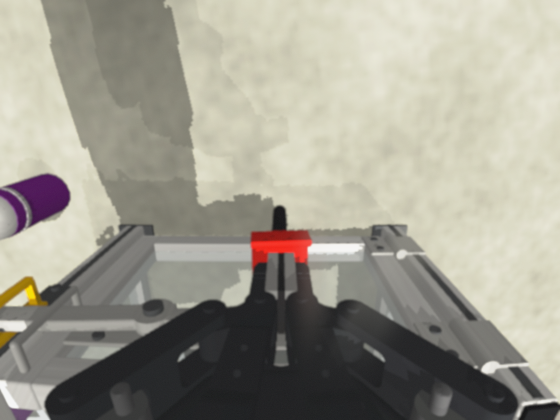

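View pics/s5.png

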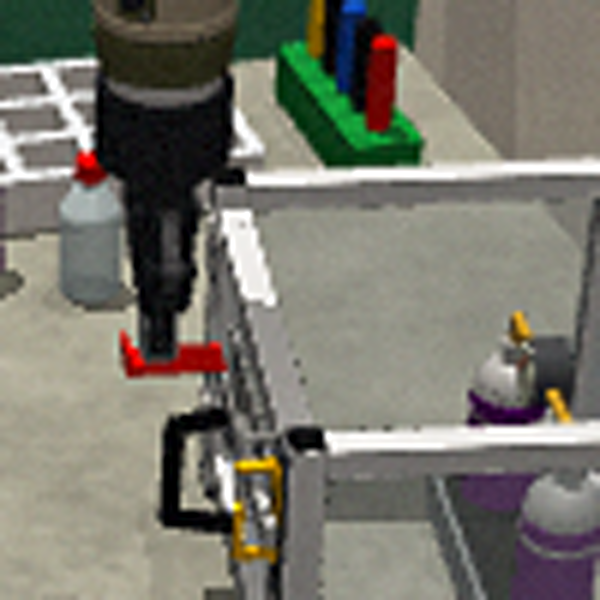

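step_arm(moves=[[[0, 0, 0, 0.0007, 0, 0, 0], [0, 0, 0, 0.0014, 0, 0, 0], [0, 0, 0, 0.0014, 0, 0, 0]]])

```text
clock: 7.9
tcp_pos: [0.6099, 0.0398, 0.1481]
orientation: [0.539, -0.458, 0.538, 0.458]
wrist_force: [0.2, 1.1, 1.1]
finger_gap: 0.0
```

step_arm(moves=[[[0, 0, 0, 0.0007, 0, 0, 0], [0, 0, 0, 0.0014, 0, 0, 0], [0, 0, 0, 0.0014, 0, 0, 0]]])

```text
clock: 8.2
tcp_pos: [0.6099, 0.0398, 0.1466]
orientation: [0.539, -0.458, 0.538, 0.458]
wrist_force: [0.3, 1.4, 1.1]
finger_gap: -0.0004
```

step_arm(moves=[[[0, 0, 0, 0.0007, 0, 0, 0], [0, 0, 0, 0.0014, 0, 0, 0], [0, 0, 0, 0.0014, 0, 0, 0]]])

```text
clock: 8.5
tcp_pos: [0.6099, 0.0398, 0.1451]
orientation: [0.539, -0.458, 0.538, 0.458]
wrist_force: [-0.1, 0.8, 1.4]
finger_gap: 0.0002
```

step_arm(moves=[[[0, 0, 0, 0.0006, 0, 0, 0], [0, 0, 0, 0.0012, 0, 0, 0], [0, 0, 0, 0.0012, 0, 0, 0]]])

```text
clock: 8.8
tcp_pos: [0.6099, 0.0398, 0.1438]
orientation: [0.539, -0.458, 0.538, 0.458]
wrist_force: [0.8, 1.2, 2.0]
finger_gap: -0.0001
```

step_arm(moves=[[[0, 0, 0, 0.0006, 0, 0, 0], [0, 0, 0, 0.0012, 0, 0, 0], [0, 0, 0, 0.0012, 0, 0, 0]]])

```text
clock: 9.1
tcp_pos: [0.6099, 0.0398, 0.1425]
orientation: [0.539, -0.458, 0.538, 0.458]
wrist_force: [1.2, 1.6, 1.4]
finger_gap: 0.0003
```

```bash
python3 look.py 6
```

```text
[0.6099 0.0398 0.1425] [1.15 1.56 1.45]
red world z [0.1657 0.1688 0.1719 0.1772 0.1806] toolframe [[-0.0382, 0.0028, -0.0138], [-0.0294, 0.0178, -0.0007], [-0.0233, 0.0201, 0.0133]]
```

View pics/s6.png

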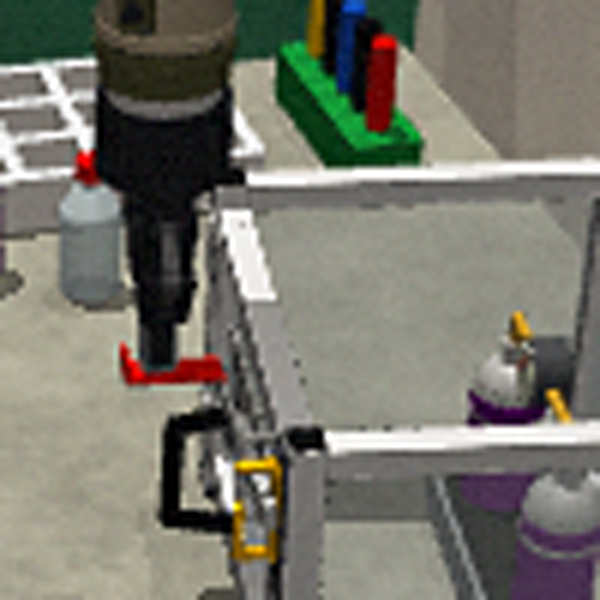

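View pics/w6.png

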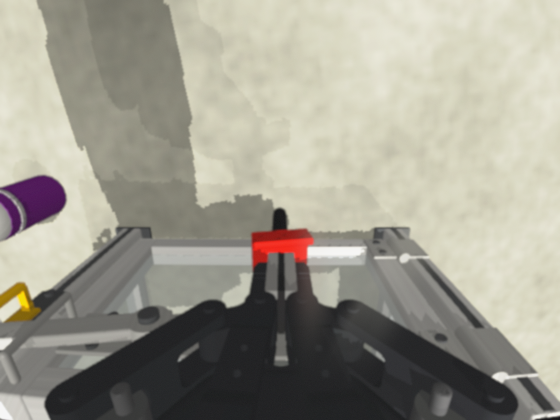

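step_arm(moves=[[[0, 0, 0, 0.0005, 0, 0, 0], [0, 0, 0, 0.001, 0, 0, 0], [0, 0, 0, 0.001, 0, 0, 0]]])

```text
clock: 9.5
tcp_pos: [0.6099, 0.0397, 0.1414]
orientation: [0.539, -0.458, 0.538, 0.458]
wrist_force: [-0.2, 0.9, 0.6]
finger_gap: -0.0
```

step_arm(moves=[[[0, 0, 0, 0.0005, 0, 0, 0], [0, 0, 0, 0.001, 0, 0, 0], [0, 0, 0, 0.001, 0, 0, 0]]])

```text
clock: 9.8
tcp_pos: [0.6099, 0.0397, 0.1404]
orientation: [0.539, -0.458, 0.538, 0.458]
wrist_force: [0.1, 1.8, 1.3]
finger_gap: -0.0004
```

step_arm(moves=[[[0, 0, 0, 0.0005, 0, 0, 0], [0, 0, 0, 0.001, 0, 0, 0], [0, 0, 0, 0.001, 0, 0, 0]]])

```text
clock: 10.1
tcp_pos: [0.6098, 0.0397, 0.1392]
orientation: [0.539, -0.458, 0.538, 0.458]
wrist_force: [-0.5, 1.4, 1.6]
finger_gap: 0.0001
```

step_arm(moves=[[[0, 0, 0, 0.0005, 0, 0, 0], [0, 0, 0, 0.001, 0, 0, 0], [0, 0, 0, 0.001, 0, 0, 0]]])

```text
clock: 10.4
tcp_pos: [0.6099, 0.0396, 0.1381]
orientation: [0.539, -0.458, 0.538, 0.458]
wrist_force: [0.5, 1.7, 1.0]
finger_gap: 0.0
```

```bash
python3 look.py 7; python3 - <<'E'
from h import *
p,D=env.read_camera("side"); cv2.imwrite("pics/s7z.png",cv2.resize(p[195:230,305:345,::-1],None,fx=16,fy=16,interpolation=cv2.INTER_CUBIC))
E
```

```text
[0.6099 0.0396 0.1381] [0.47 1.7  1.03]
red world z [0.1603 0.1641 0.1675 0.1723 0.1765] toolframe [[-0.0384, 0.0025, -0.0141], [-0.0294, 0.0178, -0.0007], [-0.0222, 0.0201, 0.0133]]
```

View pics/s7z.png

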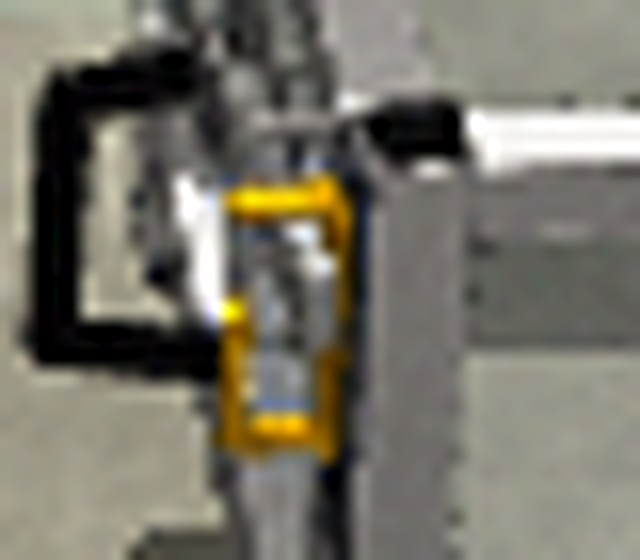

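step_arm(moves=[[[0, 0, 0, 0.0004, 0, 0, 0], [0, 0, 0, 0.0009, 0, 0, 0], [0, 0, 0, 0.0009, 0, 0, 0]]])

```text
clock: 10.85
tcp_pos: [0.6098, 0.0396, 0.1372]
orientation: [0.539, -0.458, 0.538, 0.458]
wrist_force: [0.8, 1.0, 1.5]
finger_gap: 0.0001
```

step_arm(moves=[[[0, 0, 0, 0.0004, 0, 0, 0], [0, 0, 0, 0.0009, 0, 0, 0], [0, 0, 0, 0.0009, 0, 0, 0]]])

```text
clock: 11.15
tcp_pos: [0.6098, 0.0395, 0.1363]
orientation: [0.539, -0.458, 0.538, 0.458]
wrist_force: [0.2, 0.7, 1.4]
finger_gap: 0.0001
```

step_arm(moves=[[[0, 0, 0, 0.0004, 0, 0, 0], [0, 0, 0, 0.0009, 0, 0, 0], [0, 0, 0, 0.0009, 0, 0, 0]]])

```text
clock: 11.45
tcp_pos: [0.6098, 0.0394, 0.1353]
orientation: [0.539, -0.458, 0.539, 0.458]
wrist_force: [-0.3, 1.0, 1.1]
finger_gap: -0.0001
```

step_arm(moves=[[[0, 0, 0, 0.0004, 0, 0, 0], [0, 0, 0, 0.0009, 0, 0, 0], [0, 0, 0, 0.0009, 0, 0, 0]]])

```text
clock: 11.75
tcp_pos: [0.6098, 0.0393, 0.1343]
orientation: [0.539, -0.458, 0.539, 0.458]
wrist_force: [0.6, -0.5, 0.8]
finger_gap: 0.0
```

step_arm(moves=[[[0, 0, 0, 0.0004, 0, 0, 0], [0, 0, 0, 0.0009, 0, 0, 0], [0, 0, 0, 0.0009, 0, 0, 0]]])

```text
clock: 12.05
tcp_pos: [0.6098, 0.0392, 0.1333]
orientation: [0.539, -0.458, 0.539, 0.458]
wrist_force: [-0.2, 0.5, 0.8]
finger_gap: 0.0003
```

```bash
python3 look.py 8; python3 - <<'E'
from h import *
p,D=env.read_camera("side"); cv2.imwrite("pics/s8z.png",cv2.resize(p[195:230,305:345,::-1],None,fx=16,fy=16,interpolation=cv2.INTER_CUBIC))
E
```

```text
[0.6098 0.0392 0.1333] [-0.19  0.47  0.77]
red world z [0.1543 0.159  0.1629 0.1671 0.172 ] toolframe [[-0.0387, 0.0026, -0.0141], [-0.0295, 0.0179, -0.0007], [-0.021, 0.0201, 0.0133]]
```

View pics/s8z.png

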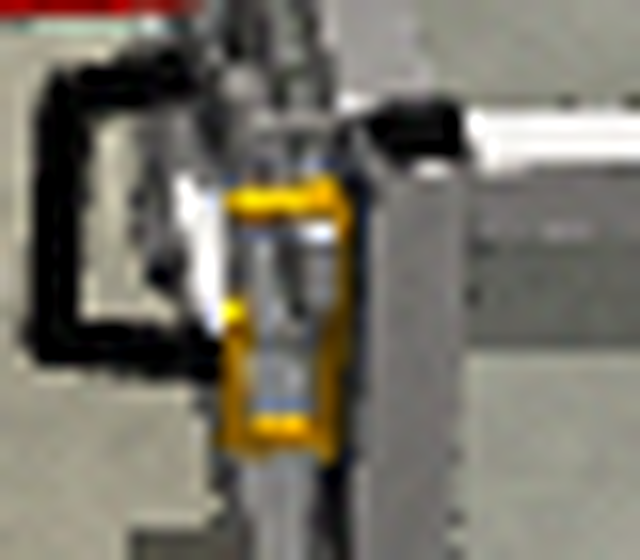

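View pics/w8.png

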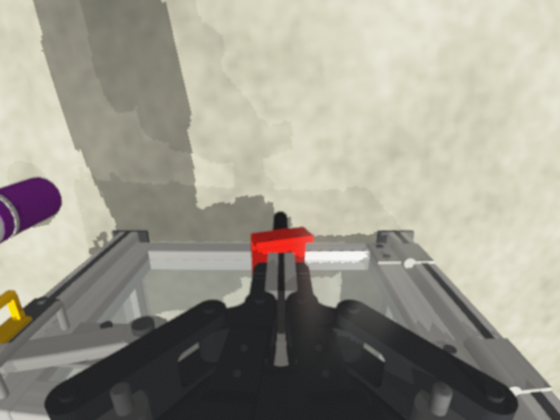

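step_arm(moves=[[[0, 0, 0, 0.0004, 0, 0, 0], [0, 0, 0, 0.0008, 0, 0, 0], [0, 0, 0, 0.0008, 0, 0, 0]]])

```text
clock: 12.5
tcp_pos: [0.6098, 0.0391, 0.1326]
orientation: [0.539, -0.458, 0.539, 0.458]
wrist_force: [0.5, -0.5, 2.5]
finger_gap: 0.0001
```

step_arm(moves=[[[0, 0, 0, 0.0004, 0, 0, 0], [0, 0, 0, 0.0008, 0, 0, 0], [0, 0, 0, 0.0008, 0, 0, 0]]])

```text
clock: 12.8
tcp_pos: [0.6098, 0.0391, 0.132]
orientation: [0.539, -0.458, 0.539, 0.458]
wrist_force: [-0.2, -0.3, 4.8]
finger_gap: 0.0001
```

step_arm(moves=[[[0, 0, 0, 0.0004, 0, 0, 0], [0, 0, 0, 0.0008, 0, 0, 0], [0, 0, 0, 0.0008, 0, 0, 0]]])

```text
clock: 13.1
tcp_pos: [0.6099, 0.039, 0.1315]
orientation: [0.539, -0.459, 0.539, 0.457]
wrist_force: [-0.7, -0.8, 5.2]
finger_gap: -0.0001
```

step_arm(moves=[[[0, 0, 0, -0.0008, 0, 0, 0], [0, 0, 0, -0.0016, 0, 0, 0], [0, 0, 0, -0.0016, 0, 0, 0]]])

```text
clock: 13.4
tcp_pos: [0.6098, 0.0391, 0.1328]
orientation: [0.539, -0.458, 0.539, 0.458]
wrist_force: [-0.6, -0.5, 0.9]
finger_gap: 0.0001
```

step_arm(moves=[[[0, 0, 0, -0.0003, 0.002, 0, 0], [0, 0, 0, -0.0003, 0.004, 0, 0], [0, 0, 0, -0.0003, 0.006, 0.0005, 0], [0.02, 0, 0, -0.0003, 0.0075, 0.001, 0], [0.02, 0, 0, -0.0003, 0.0075, 0.001, 0]]])

```text
clock: 13.9
tcp_pos: [0.6025, 0.0418, 0.1332]
orientation: [0.544, -0.453, 0.543, 0.452]
wrist_force: [1.5, 0.7, 0.9]
finger_gap: -0.0002
```

```bash
python3 look.py 9
```

```text
[0.6025 0.0418 0.1332] [1.52 0.66 0.88]
red world z [0.1545 0.1613 0.1647 0.1681 0.172 ] toolframe [[-0.0389, 0.0021, -0.0141], [-0.0315, 0.0141, -0.0007], [-0.0213, 0.015, 0.014]]
```

View pics/s9.png

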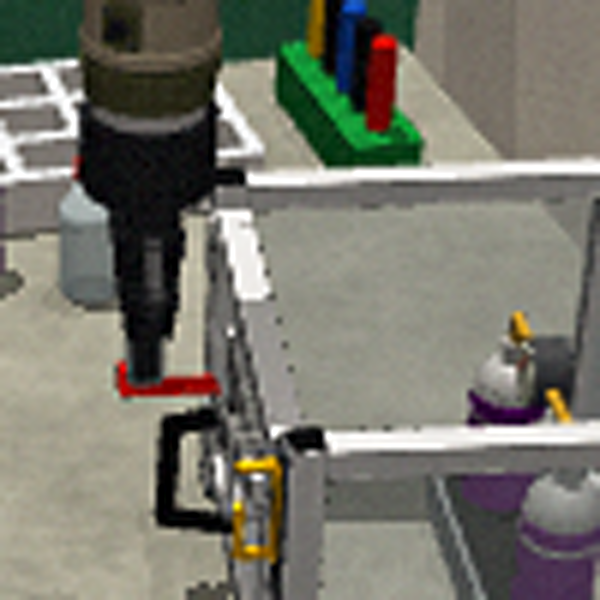

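step_arm(moves=[[[0.02, 0, 0, 0, 0.0022, 0.0012, 0], [0.04, 0, 0, 0, 0.0044, 0.0024, 0], [0.06, 0, 0, 0, 0.0065, 0.0037, 0]]])

```text
clock: 14.3
tcp_pos: [0.5969, 0.0467, 0.1332]
orientation: [0.557, -0.436, 0.557, 0.435]
wrist_force: [3.3, 0.7, 0.2]
finger_gap: -0.0003
```

step_arm(moves=[[[0.02, 0, 0, 0, 0.0022, 0.0012, 0], [0.04, 0, 0, 0, 0.0044, 0.0024, 0], [0.06, 0, 0, 0, 0.0065, 0.0037, 0]]])

```text
clock: 14.6
tcp_pos: [0.5915, 0.0521, 0.1333]
orientation: [0.571, -0.419, 0.57, 0.418]
wrist_force: [2.8, 1.6, 1.0]
finger_gap: 0.0
```

```bash
python3 look.py 10
```

```text
[0.5915 0.0521 0.1333] [2.76 1.6  0.98]
red world z [0.1546 0.1613 0.1649 0.1682 0.1721] toolframe [[-0.0389, 0.0022, -0.0141], [-0.0316, 0.014, -0.0006], [-0.0213, 0.015, 0.0141]]
```

View pics/s10.png

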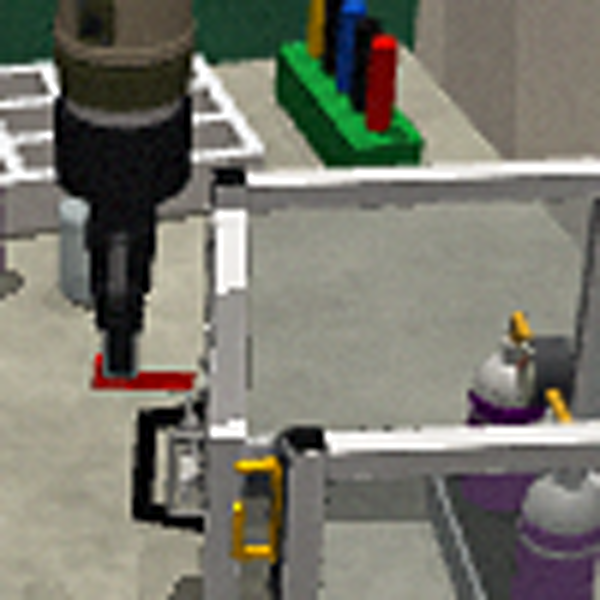

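View pics/w10.png

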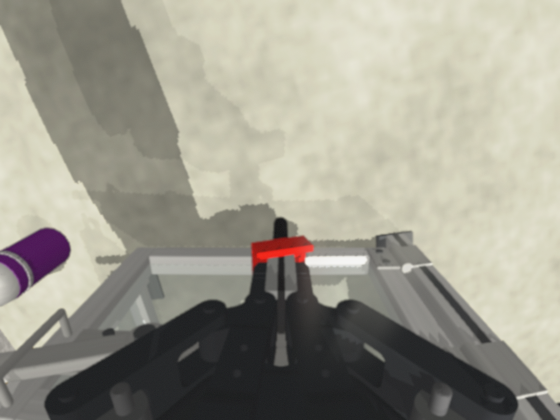

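step_arm(moves=[[[0.03, 0, 0, 0, 0.0033, 0.0019, 0], [0.07, 0, 0, 0, 0.0075, 0.0046, 0], [0.12, 0, 0, 0, 0.0127, 0.0082, 0], [0.16, 0, 0, 0, 0.0167, 0.0113, 0], [0.2, 0, 0, 0, 0.0206, 0.0145, 0], [0.24, 0, 0, 0, 0.0244, 0.0179, 0], [0.28, 0, 0, 0, 0.028, 0.0214, 0]]])

```text
clock: 15.4
tcp_pos: [0.571, 0.0809, 0.1334]
orientation: [0.623, -0.335, 0.622, 0.334]
wrist_force: [3.4, 0.1, 0.2]
finger_gap: 0.0002
```

```bash
python3 look.py 11
```

```text
[0.571  0.0809 0.1334] [3.36 0.15 0.19]
red world z [0.1544 0.1612 0.1647 0.1681 0.1721] toolframe [[-0.0388, 0.0016, -0.0136], [-0.0313, 0.0141, -0.0], [-0.021, 0.015, 0.0147]]
```

View pics/w11.png

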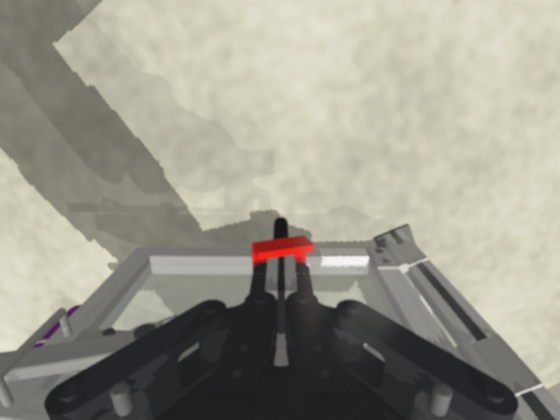

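step_arm(moves=[[[0.04, 0, 0, 0, 0.0044, 0.0026, 0], [0.08, 0, 0, 0, 0.0086, 0.0053, 0], [0.12, 0, 0, 0, 0.0127, 0.0082, 0], [0.16, 0, 0, 0, 0.0167, 0.0113, 0], [0.2, 0, 0, 0, 0.0206, 0.0145, 0], [0.24, 0, 0, 0, 0.0244, 0.0179, 0], [0.28, 0, 0, 0, 0.028, 0.0214, 0], [0.32, 0, 0, 0, 0.0315, 0.0251, 0], [0.36, 0, 0, 0, 0.0348, 0.0289, 0], [0.4, 0, 0, 0, 0.0379, 0.0328, 0]]])

```text
clock: 16.5
tcp_pos: [0.557, 0.1289, 0.1334]
orientation: [0.677, -0.205, 0.677, 0.204]
wrist_force: [2.1, -1.0, 0.5]
finger_gap: 0.0001
```

```bash
python3 look.py 12; python3 - <<'E'
from h import *
p,D=env.read_camera("scene"); cv2.imwrite("pics/c12.png",p[:,:,::-1])
E
```

```text
[0.557  0.1289 0.1334] [ 2.12 -0.96  0.54]
red world z [0.1539 0.1607 0.1645 0.1675 0.1719] toolframe [[-0.0386, 0.0013, -0.0128], [-0.0311, 0.0143, 0.0011], [-0.0205, 0.0152, 0.0157]]
```

View pics/c12.png

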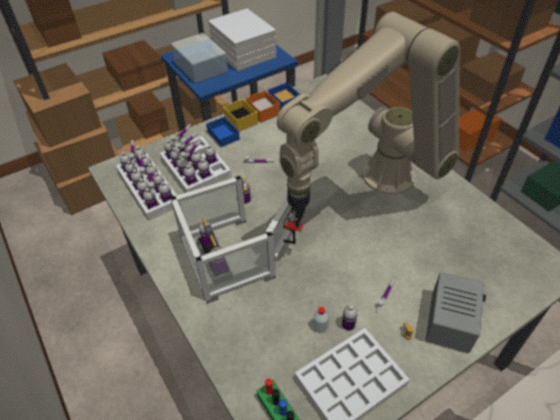

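View pics/w12.png

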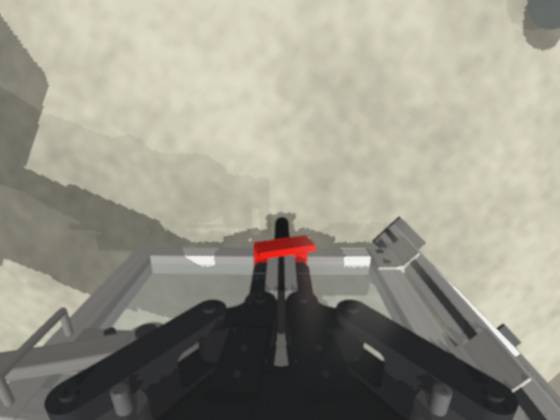

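step_arm(moves=[[[0.04, 0, 0, 0, 0.0044, 0.0028, 0], [0.08, 0, 0, 0, 0.0086, 0.0057, 0], [0.12, 0, 0, 0, 0.0127, 0.0087, 0], [0.16, 0, 0, 0, 0.0167, 0.0119, 0], [0.2, 0, 0, 0, 0.0206, 0.0152, 0], [0.24, 0, 0, 0, 0.0244, 0.0187, 0], [0.28, 0, 0, 0, 0.028, 0.0223, 0], [0.32, 0, 0, 0, 0.0315, 0.0261, 0], [0.36, 0, 0, 0, 0.0348, 0.03, 0], [0.4, 0, 0, 0, 0.0379, 0.034, 0]]])

```text
clock: 17.65
tcp_pos: [0.563, 0.1791, 0.133]
orientation: [0.703, -0.067, 0.705, 0.066]
wrist_force: [0.8, -2.2, 1.8]
finger_gap: -0.0004
```

```bash
python3 look.py 13; python3 -c "
from workcell import env; print(env.get_state()['joint_pos'].round(2))"
```

```text
[0.563  0.1791 0.133 ] [ 0.76 -2.17  1.85]
red world z [0.1535 0.1603 0.1637 0.1671 0.1713] toolframe [[-0.0383, 0.0019, -0.0123], [-0.0307, 0.0145, 0.0016], [-0.0205, 0.0154, 0.0164]]
[ 0.17  0.37 -0.04  1.15  0.    1.55]
```

View pics/w13.png

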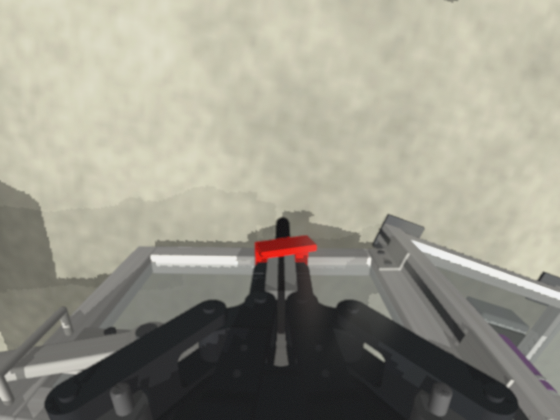

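step_arm(moves=[[[0.04, 0, 0, 0, 0.0044, 0.0028, 0], [0.08, 0, 0, 0, 0.0086, 0.0057, 0], [0.12, 0, 0, 0, 0.0127, 0.0087, 0], [0.16, 0, 0, 0, 0.0167, 0.0119, 0], [0.2, 0, 0, 0, 0.0206, 0.0152, 0], [0.24, 0, 0, 0, 0.0244, 0.0187, 0], [0.28, 0, 0, 0, 0.028, 0.0223, 0], [0.31, 0, 0, 0, 0.0306, 0.0252, 0], [0.33, 0, 0, 0, 0.0323, 0.0271, 0], [0.34, 0, 0, 0, 0.0331, 0.028, 0], [0.34, 0, 0, 0, 0.0331, 0.028, 0]]])

```text
clock: 18.85
tcp_pos: [0.5842, 0.2176, 0.1328]
orientation: [0.705, 0.052, 0.706, -0.052]
wrist_force: [-0.5, -0.3, 1.2]
finger_gap: 0.0002
```

```bash
python3 look.py 14; python3 - <<'E'
from h import *
p,D=env.read_camera("scene"); cv2.imwrite("pics/c14.png",cv2.resize(p[150:310,160:360,::-1],None,fx=4,fy=4))
s=env.get_state();q=s["orientation"]; print(Ro.from_quat([q[1],q[2],q[3],q[0]]).as_matrix().round(3))
E
```

```text
[0.5842 0.2176 0.1328] [-0.53 -0.31  1.22]
red world z [0.1531 0.1599 0.1633 0.1668 0.1711] toolframe [[-0.0383, 0.0019, -0.0124], [-0.0305, 0.0147, 0.0016], [-0.0203, 0.0157, 0.0164]]
[[-0.002  0.148  0.989]
 [ 0.     0.989 -0.148]
 [-1.    -0.    -0.002]]
```

View pics/c14.png

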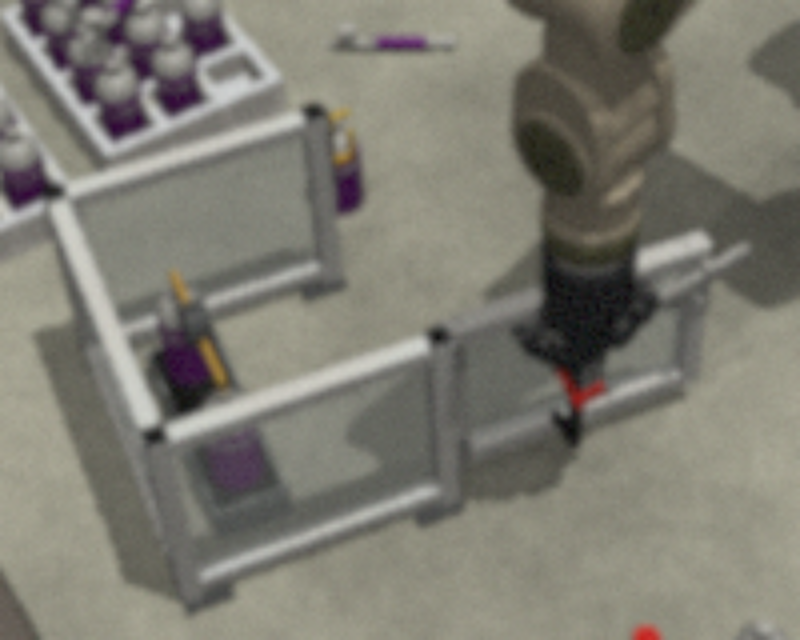

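step_arm(moves=[[[0, 0, 0, -0.001, -0.002, 0, 0], [0, 0, 0, -0.003, -0.003, 0, 0], [0, 0, 0, -0.006, -0.004, 0, 0], [0, 0, 0, -0.009, -0.004, 0, 0], [0, 0, 0, -0.012, -0.004, 0, 0], [0, 0, 0, -0.015, -0.004, 0, 0], [0, 0, 0, -0.018, -0.004, 0, 0], [0, 0, 0, -0.021, -0.004, 0, 0], [0, 0, 0, -0.025, -0.004, 0, 0], [0, 0, 0, -0.03, -0.004, 0, 0], [0, 0, 0, -0.04, -0.004, 0, 0], [0, 0, 0, -0.05, -0.004, 0, 0]]])

```text
clock: 20.2
tcp_pos: [0.5837, 0.2137, 0.1837]
orientation: [0.705, 0.052, 0.706, -0.052]
wrist_force: [-0.5, 0.5, 0.4]
finger_gap: 0.0002
```

step_arm(moves=[[[0, 0, 0, -0.02, 0, 0, 0], [0, 0, 0, -0.045, 0, 0, 0], [0, 0, 0, -0.07, 0, 0, 0], [0, 0, 0, -0.09, 0, 0, 0], [0, 0, 0, -0.1, 0, 0, 0], [0, 0, 0, -0.1, 0, 0, 0]]])

```text
clock: 20.8
tcp_pos: [0.5847, 0.2138, 0.2858]
orientation: [0.706, 0.053, 0.705, -0.052]
wrist_force: [0.4, 0.7, 0.5]
finger_gap: -0.0
```

```bash
python3 look.py 15; python3 - <<'E'
from h import *
p,D=env.read_camera("scene"); cv2.imwrite("pics/c15.png",cv2.resize(p[150:310,160:360,::-1],None,fx=4,fy=4))
s=env.get_state(); p,D=env.read_camera("wrist"); W=world("wrist",np.argwhere(D>0)[:,::-1],D[D>0],T=wristT(s))
k=(abs(W[:,2]-.215)<.002)&(W[:,0]<.67); print(k.sum()); A=W[k]
for x0 in np.arange(.42,.67,.03):
    g=A[abs(A[:,0]-x0)<.006]
    if len(g): print(round(x0,2),np.percentile(g[:,1],[2,50,98]).round(4))
print(cv2.fitLine(A[:,:2].astype(np.float32),cv2.DIST_HUBER,0,.01,.01).ravel())
m=red(p)&(D>0); P=world("wrist",np.argwhere(m)[:,::-1],D[m],T=wristT(s)); print(np.percentile(P,[2,50,98],axis=0).round(4)); print(s["wrist_force"])
E
```

```text
[0.5847 0.2138 0.2858] [0.44 0.71 0.51]
red world z [0.1808 0.1817 0.1822 0.1828 0.1924] toolframe [[0.0935, -0.037, -0.0132], [0.1036, -0.0082, 0.0008], [0.105, 0.0188, 0.0142]]
4245
0.45 [0.1683 0.1787 0.1883]
0.48 [0.1638 0.1737 0.1828]
0.51 [0.1581 0.1683 0.1778]
0.54 [0.1527 0.1633 0.1729]
0.6 [0.1426 0.1552 0.1631]
0.63 [0.1371 0.1479 0.1574]
0.66 [0.1333 0.1435 0.1522]
[ 0.9861847  -0.16564931  0.54643565  0.16240816]
[[0.5681 0.1777 0.1807]
 [0.5842 0.2058 0.1822]
 [0.5997 0.2328 0.1924]]
[-0.2847014   0.53978385 -1.10359691]
```

View pics/c15.png

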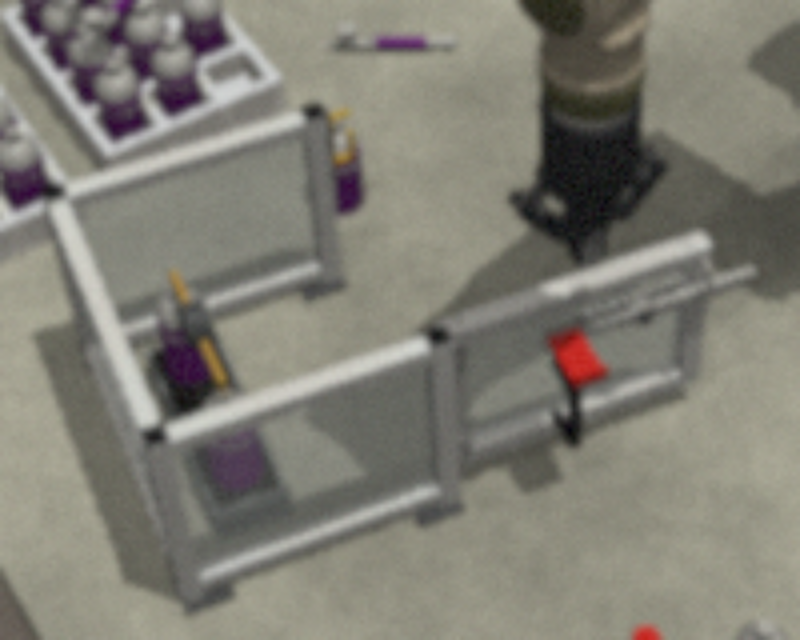

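View pics/w15.png

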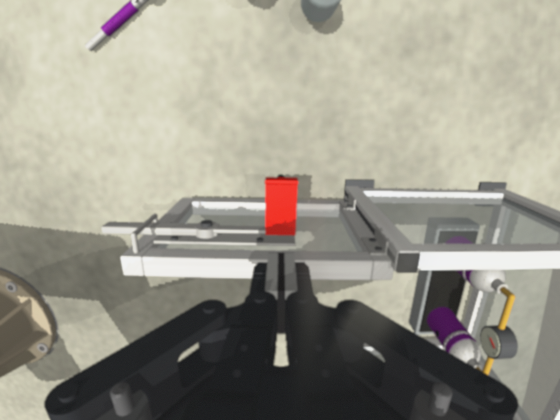

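```bash
python3 -c "
from workcell import env
print(env.hand_in()); print(env.get_state()['clock'])"
```

```text
the job is handed in; nothing more can be done
None
the job is handed in; nothing more can be done
```

The gate is standing open at about 90° (roughly 1.56–1.57 rad, measured from the gate's top rail), with the latch bar down. I handed it in at about 21 s on the robot's clock; `hand_in` gave no verdict.

**What I did**
- I pressed the red pad with the closed fingers in steps of about 1 mm. The force stayed around 1–2 N until the bar met the hood about 20 mm down, then rose to about 5 N.
- I backed off about 1.5 mm and drew the gate out by the pad's upturned end, reading no more than about 3.5 N. I swung it round at about 0.4 rad/s, let the bar down slowly and raised the arm clear.

**Last checks**
- **Bar:** the pad is level at 182 mm again, so the bar is down.
- **Contact:** the fingers are about 100 mm above the gate's top, with wrist-force readings within noise (about 1 N).
- **Bystanders:** I saw none moved in the last pictures, but I did not measure each one.

**What disagreed**
- **Fingertips:** the closed fingertips stood about 31 mm behind the reported TCP, not 11 mm ahead as stated. I found this when the first press met nothing, measured it in the side and wrist pictures, and worked from that.
- **Tool turn:** because of that I also turned the tool 90° so the finger linkage would clear the gate.
- **Sideways force:** for a while during the press the sideways force read up to 2.5 N, which I put down to friction on the tilting pad.

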